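# Hang the headphones on the fold-out latch hook

## Task

Put the headphones away on the folded swivel hook of the desktop shelf: push the hook out, round to its stop, which is only roughly square to the shelf and must be felt, and press it home there for a moment with about 10 N. Then hang the headphones on it by the middle of the headband and press the band down past the sprung keeper, until it lies on the hook's arm with the keeper snapped shut above it, and let go. The hook is plastic and must never feel more than 20 N, so push it and do not pinch it; leave the mug, phone, mouse and jar where they are.

Things in the scene. Friction and masses are not known exactly. Their poses are not given: they have to be found in the camera images.
- hook: Grey plastic U-shaped hook on a vertical swivel on the shelf's top front edge. Origin: on the swivel axis at the height of the arm's upper face (225 mm above the desk, 45 mm above the shelf top); x along the arm to the tip, z up. Arm 12 mm wide (y), z = -10 to 0, out to x = 87 mm; shank rises at x = 35 to 43 to z = 47. More than 20 N on any part of the hook harms it.
- lip (a point): Middle of the hook's lip (hook x = 83, z = 20 mm), the upright at the arm's outer end: 8 mm thick (x = 79 to 87), 12 mm wide, straight up to z = 42, then flaring outward to x = 95 and ending at z = 63 mm. Axes as the hook's. Push here, on the -y side towards hook +y, to turn the hook out: the swivel is stiff (about 2 N here) and stays where it is left, until the stop, which goes hard.
- saddle (a point): Middle of the arm's upper face between shank and lip (hook x = 61 mm), where the headband comes to lie. The mouth between shank and lip is 36 mm wide. Axes as the hook's.
- keeper (a joint): Sprung steel tongue, 33 x 8 x 3 mm, pivoted at the shank (hook x = 45, z = 38 mm), closing the mouth to the lip. 0: shut, level; grows as it swings down into the hook (to 1.5 rad); springs shut by itself. A band pressed down next to the lip turns it some 1 rad (4 to 9 N in all, more than the headphones weigh); it snaps shut over the band in the last few mm above the arm.
- headset: Black rigid headphones, 0.18 to 0.3 kg, standing on their ear cups, 175 mm high, 170 mm over the cups (each 70 high, 60 deep), 103 mm between them. Origin: centre of the underside; z up, x across the band, y from ear to ear; the same fore and aft, left and right. They hang clear of shelf and desk.
- crown (a point): Underside of the headband's middle, 170 mm above the headset's origin, same axes; it must come to lie on the saddle with headset x along hook x (either way). The band is an arch 16 mm wide (x, the width to grip), 5 mm thick, mid-radius 72 mm, its middle flat for 25 mm; 35 mm to either side its top is about 9 mm lower: gripped there, the fingers pass beside the hook.
- shelf: White desktop shelf, fixed, 360 mm long (y), 160 mm deep (x), 180 mm high, its open front to -x. Origin: centre of the underside. The hook's axis is at x = -62 mm, y = 0. Folded, the hook's arm lies along the shelf's +y (start: 0 to 0.85 rad out from there); it turns out anticlockwise seen from above, to a hard, adjustable stop set up to 0.15 rad either side of the shelf's -x.
- mug: Bystander: glass mug, 80 mm across, 85 mm high. Origin: centre of underside.
- phone: Bystander: phone lying flat, 75 x 155 x 9 mm. Origin: centre of underside.
- mouse: Bystander: black computer mouse, 100 x 60 x 32 mm. Origin: centre of underside.
- jar: Bystander: white jar, 48 mm across, 50 mm high, on the shelf's top, 105 to 155 mm from the hook's axis. Origin: centre of underside.
Things that resemble listed ones, but are neither listed nor needed, are in the scene too. There is more than one size of the headset; the job needs the middle-sized.

How it is judged:
By the outcome, as a careful person would: the job done as asked, in the order asked, and still so for the second after the job is handed in, with the robot touching nothing.
It also fails if it takes over 72 s, if anything falls off the work surface, if the arm or the gripper's body presses on something with over 40 N, if the wrist force passes 120 N, or if a joint passes its speed limit or range.

## Robot

A 6-joint arm with a two-finger parallel gripper is mounted at the origin on the work surface. World frame = base frame: x ahead of the robot, y to its left, z up, the work surface at z = 0. Lengths are in m, angles in rad, forces in N, time in s.
With the tool pointing down it reaches from about 0.35 to 0.975 m from the base axis. Payload 4.9 kg.
Tool frame: the origin (TCP) lies at the very end of the fingers, on their centre line; the grasp point (between the pads) lies 19 mm behind it; x points along the fingers, y is the direction in which the jaws open and shut, and the axes are right-handed (so a half turn about x gives the same grasp; the last joint's range is limited). The gripper opens to 85 mm and grips with 20 to 120 N. Pads are 22 mm wide; open, the fingers measure 114 mm over their backs; the gripper's body (76 mm by 85 mm) begins 54 mm behind the grasp point. The pads swing forward as they close: fully open they stand 13 mm farther back than shut.
Start: joints at [-1.252, 0.053, 1.613, -0, 1.476, -0.119], TCP at [0.265, -0.566, 0.231] pointing down, gripper open.
Joint ranges: [-3.01, 3.01], [-1.01, 2.22], [0.06, 2.58], [-1.02, 4.17], [0.09, 2.62], [-3.14, 3.14]. Speed limits (rad/s): [2.57, 2.57, 3.14, 3.14, 3.14, 3.14].

## Interface

Orientations are given as a rotation vector (axis times angle).
In Python, from station import ctrl, get_image, calibration, finish_job, search_frame, cut_out, mark_of gives the robot as it stands. The module is installed in compiled form; this text tells all that it offers.
- The arm moves only by the tool arm_command, never from a script. Its argument "plan" is a list that holds one entry, the list of rows, each a list of 7 numbers: the shift along the tool's x, y, z in m, then the turn, a rotation vector about the tool's x, y, z in degrees, then the finger opening in m, from 0 to 0.0854. A call has 1 to 20 rows; each row shifts and turns the pose as measured when the row begins, along the tool's axes as they then stand; what a row does not reach is not made up. A row lasts 1/12 s, in which the tool goes at most 41.7 mm and 7.16 degrees, less where a joint would pass 70% of its speed; a pose out of reach is approached as far as the arm can. A call with a gripper value outside its range is refused whole. The fingers move at their own pace and stop on an object; "squeeze" is the grip in N (left out, the last holds). Time passes only in rows, so rows that do not move let the fingers close. It gives the time, the measured TCP pose, the force and the opening at its end, in the units of the state.
- ctrl.get_obs(): the state, without advancing time (a new reading comes with each control period).
- get_image(name): name is "scene" or "side" or "wrist"; returns the picture (480x640x3 uint8, red, green, blue); there is no depth.
- calibration(name): a dict with "fx", "fy", "cx", "cy" (pixels), "cam_to_world" (4x4, takes a point from camera to world coordinates); the wrist camera has in their place "hand_eye" (4x4, takes a point from camera to tool coordinates, whose origin is the TCP and whose axes are the tool frame's). Camera axes: x right, y down, z forward; pixel columns grow to the right and rows downward; lengths in m; the calibration is good to about 2 mm. A picture is of the moment at which its call begins: read the wrist's pose just before it. calibration takes no time and is no camera call.
- finish_job(): hands the job in, once; it reports no verdict.
Trained networks look in the newest picture that a camera, given by its name, has taken for a name from the list of things; names that differ only in an ending like _2 or _b are one class to them, and where a whole thing is asked for, a point or a joint stands for the part that bears it (a point fixed in the world has none). Each returns a list of dicts, best first, with "conf" (0 to 1); they miss things now and then, are a little off and sometimes report something else, mostly with a low value. They report only what shows in the picture. A call takes as long as a camera call. They do not tell look-alikes from the thing itself.
- search_frame(camera, thing): "at" ([x, y, z] in m, in the coordinates of the camera as it stood for that picture, good to about 4 mm: the middle of the surface that is visible of it).
- cut_out(camera, thing): "mask" (480x640 bool, what is visible of it).
- mark_of(camera, thing): "at" ([x, y, z] in m, in the coordinates of the camera as it stood for that picture, good to about 4 mm: a listed point, or the origin of a listed thing).
The state is a dict: "t": time; "q": joint angles; "dq": joint speeds; "effort": joint torques, N m; "tool_pos": TCP position; "tool_rot": TCP orientation; "contact_force": force on the tool from outside, world axes, zero at the start; "wrist_torque": the same for the moment, N m; "opening": finger opening in m.
Only numpy, scipy, OpenCV 4.12 (cv2) and the standard library are available. Lean on these libraries where they do the work, as an engineer would, in place of code of your own. Each camera call takes 0.05 s, during which the arm holds its last target. There are 200 camera calls.

## Working session

There is one attempt and no reset: what is moved stays moved. The work goes in short steps, Python scripts to look and compute and a tool call to move; the robot and the scene stay as the last step left them, time stands still between calls to the robot, and variables do not carry over. Pictures are saved under pics/ and viewed, about 8 in all and at most 12, crops included, and the job is handed in when it is done.

Besides the shell and the picture viewer there is one more tool, called after "Emit:" as a command line: name --argument value ..., lists and objects as JSON in quotes. arm_command: Moves the arm, as the interface text tells. Its arguments: {"type":"object","properties":{"plan":{"type":"array","items":{"type":"array","items":{"type":"array","items":{"type":"number"}}}},"squeeze":{"type":"number"}},"required":["plan"]}

```bash
mkdir -p pics; cat > h.py <<'E'
import numpy as np, cv2
from scipy.spatial.transform import Rotation as R
from station import *
def cw(cam, T=None):
    c=calibration(cam)
    if 'cam_to_world' in c: return c, np.array(c['cam_to_world'])
    o=ctrl.get_obs(); M=np.eye(4); M[:3,:3]=R.from_rotvec(o['tool_rot']).as_matrix(); M[:3,3]=o['tool_pos']
    return c, M@np.array(c['hand_eye'])
def shot(cam,name=None):
    c,M=cw(cam); im=get_image(cam)
    if name: cv2.imwrite(f'pics/{name}.png',im[:,:,::-1])
    return c,M,im
def px(c,M,p):
    q=np.linalg.inv(M)@np.append(p,1); return np.round([c['fx']*q[0]/q[2]+c['cx'],c['fy']*q[1]/q[2]+c['cy']],1)
def w(M,a): return np.round((M@np.append(a,1))[:3],4)
E
python3 - <<'E'
from h import *
ims=[]
for cam in('scene','side'):
    c,M,im=shot(cam,cam)
    print(cam,c['fx'],M[:3,3].round(3),M[:3,2].round(2))
    for f,ns in((mark_of,['hook','lip','saddle','headset','crown','shelf','mug','phone','mouse','jar']),):
        for n in ns:
            print(n,[(round(d['conf'],2),w(M,d['at']).tolist(),px(c,M,w(M,d['at'])).tolist()) for d in f(cam,n)])
o=ctrl.get_obs();print(o)
E
```

```text
scene 444.7756137885071 [ 1.049 -0.443  1.005] [-0.46  0.47 -0.76]
hook [(0.71, [0.5222, 0.3642, 0.2267], [390.2, 165.8])]
lip [(0.69, [0.4436, 0.3322, 0.2421], [361.2, 153.2])]
saddle [(0.59, [0.4693, 0.3423, 0.2258], [370.1, 160.6])]
headset [(0.6, [0.2793, -0.2361, 0.0022], [169.0, 287.5]), (0.6, [0.4144, 0.1335, 0.001], [302.3, 243.0]), (0.59, [0.5621, -0.2179, 0.1685], [229.5, 316.1]), (0.56, [0.5674, -0.2173, -0.0065], [241.0, 354.7])]
crown [(0.89, [0.5048, -0.3257, 0.1217], [176.8, 340.9]), (0.84, [0.2806, -0.2373, 0.2439], [143.4, 227.9]), (0.69, [0.7878, 0.0896, -0.0008], [390.5, 333.0]), (0.64, [0.564, -0.2178, 0.1692], [230.1, 316.5])]
shelf [(0.56, [0.5344, 0.4288, -0.0051], [396.3, 215.7])]
mug [(0.59, [0.7675, -0.1365, -0.0], [321.9, 387.9])]
phone [(0.72, [0.4141, 0.1332, 0.0054], [302.1, 242.1])]
mouse [(0.86, [0.7867, 0.0901, -0.0008], [390.3, 332.6]), (0.65, [0.5307, 0.43, -0.0021], [395.8, 214.2])]
jar [(0.76, [0.6449, 0.4108, 0.182], [434.0, 192.1])]
side 590.3978870537334 [ 0.341 -1.036  1.117] [ 0.14  0.74 -0.65]
hook [(0.72, [0.5243, 0.3657, 0.2269], [285.3, 1
[... 611 characters left out ...]
, 158.5]), (0.3, [0.7861, 0.0925, 0.007], [395.1, 269.6])]
{'t': 1.1, 'q': array([-1.25199048e+00,  5.26817725e-02,  1.61292518e+00, -1.64964860e-05,
        1.47600860e+00, -1.19001868e-01]), 'dq': array([ 0.00125009, -0.00165385, -0.0005687 ,  0.00038828, -0.00062478,
        0.00106048]), 'effort': array([ 2.11276194e-03, -3.93690777e+01, -3.70467460e+01,  8.39278846e-05,
        4.89328249e-04,  2.90890490e-06]), 'tool_pos': array([ 0.26495676, -0.56602333,  0.23129982]), 'tool_rot': array([ 1.97906983,  0.44030844, -1.97910759]), 'contact_force': array([-0.71920042, -0.11805567, -0.30810732]), 'wrist_torque': array([-0.00351307,  0.00295591, -0.03519782]), 'opening': 0.0853572511937092}
```

View pics/scene.png

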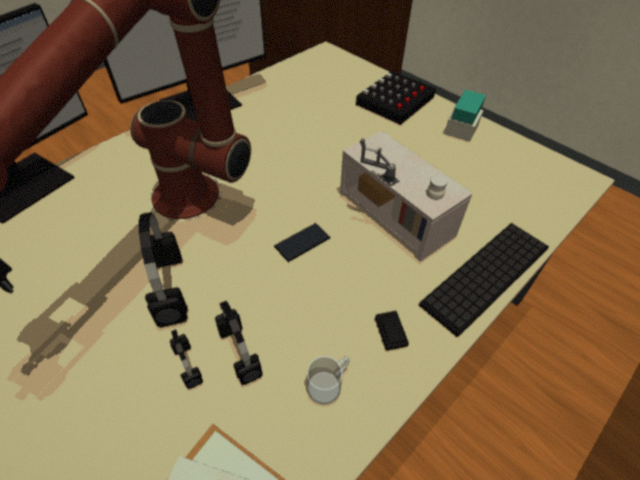

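View pics/side.png

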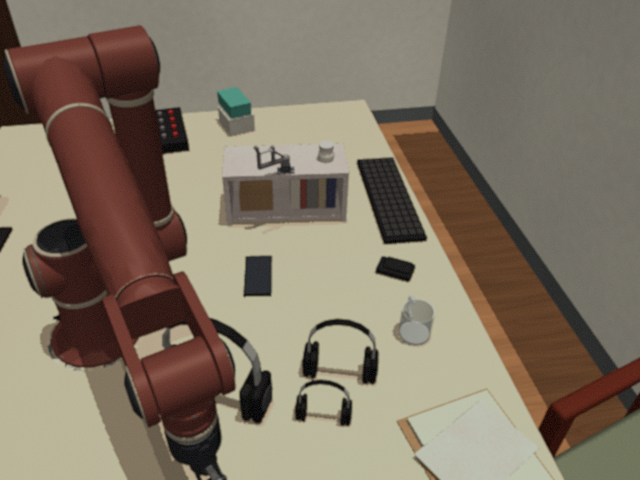

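Headsets in the scene view are: large at (160,270), small at (185,360) and one at (238,340). The last has its crown at z≈0.17, so it is the middle-sized one. The shelf is at (400,195), with the hook's lip at (361,153), swung out roughly 0.4 rad, and the jar at (437,185).

```bash
python3 - <<'E'
from h import *
o=ctrl.get_obs();print(R.from_rotvec(o['tool_rot']).as_matrix().round(3))
c=calibration('wrist');print(c)
# headset yaw and crown from masks
for cam in('scene','side'):
    c,M,im=shot(cam)
    for d in cut_out(cam,'headset'):
        m=d['mask'];ys,xs=np.nonzero(m);print(cam,d['conf'],len(xs),xs.min(),xs.max(),ys.min(),ys.max())
    ds=[]
im=cv2.imread('pics/scene.png')[290:400,150:290];cv2.imwrite('pics/c1.png',cv2.resize(im,None,fx=5,fy=5,interpolation=cv2.INTER_CUBIC))
E
```

```text
[[-0.     0.424 -0.906]
 [ 0.    -0.906 -0.424]
 [-1.    -0.     0.   ]]
{'fx': 412.2802452427048, 'fy': 412.2802452427048, 'cx': 320.66092595423777, 'cy': 236.95333147173076, 'hand_eye': array([[ 6.70845939e-04, -2.79187297e-01,  9.60236431e-01,
        -1.42383935e-01],
       [ 9.99999748e-01, -3.73322475e-05, -7.09479912e-04,
         8.85605236e-04],
       [ 2.33925563e-04,  9.60236665e-01,  2.79187201e-01,
        -7.13677591e-02],
       [ 0.00000000e+00,  0.00000000e+00,  0.00000000e+00,
         1.00000000e+00]])}
scene 0.89 3115 138 186 212 326
scene 0.72 1542 215 262 300 384
scene 0.61 767 170 201 330 388
side 0.9 1698 302 379 318 383
side 0.59 905 295 352 379 425
side 0.55 2408 162 272 318 423
```

View pics/c1.png

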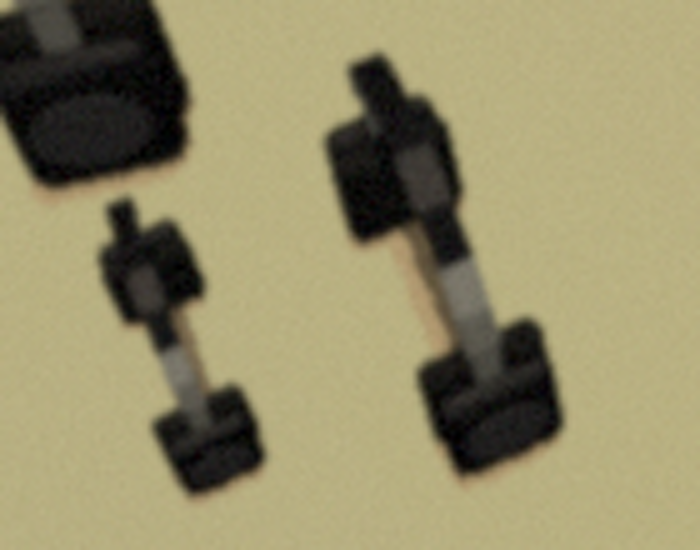

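Emit:
arm_command --plan '[[[-0.04,0,0,0,0,0,0.0],[-0.04,0,0,0,0,0,0.0],[-0.04,0,0,0,0,0,0.0],[-0.02,-0.026,-0.019,0,0,0,0.0],[-0.01,-0.0321,-0.0237,0,0,0,0.0],[0,-0.0321,-0.0237,0,0,0,0.0],[0,-0.0321,-0.0237,0,0,0,0.0],[0,-0.0321,-0.0237,0,0,0,0.0],[0,-0.0321,-0.0237,0,0,0,0.0],[0,-0.0321,-0.0237,0,0,0,0.0],[0,-0.0321,-0.0237,0,0,0,0.0],[0,-0.0321,-0.0237,0,0,0,0.0],[0,-0.0321,-0.0237,0,0,0,0.0],[0,-0.0321,-0.0237,0,0,0,0.0],[0,-0.0321,-0.0237,0,0,0,0.0],[0,-0.0321,-0.0237,0,0,0,0.0],[0,-0.0321,-0.0237,0,0,0,0.0],[0,-0.0321,-0.0237,0,0,0,0.0],[0,-0.0321,-0.0237,0,0,0,0.0],[0,-0.0321,-0.0237,0,0,0,0.0]]]'

```text
t: 2.97
tool_pos: [0.3998, 0.1142, 0.3923]
tool_rot: [2.005, 0.422, -1.973]
contact_force: [0.7, -0.4, 0.0]
opening: -0.0
```

Emit:
arm_command --plan '[[[0,-0.028,-0.024,0,0,0,0.0],[0,-0.028,-0.024,0,0,0,0.0],[0,-0.028,-0.024,0,0,0,0.0],[0,-0.028,-0.024,0,0,0,0.0],[0,-0.028,-0.024,0,0,0,0.0],[0,-0.028,-0.024,0,0,0,0.0],[0,0,0,0,0,0,0.0]]]'

```text
t: 3.55
tool_pos: [0.4612, 0.3454, 0.3934]
tool_rot: [2.002, 0.433, -1.963]
contact_force: [-1.9, -0.8, -1.3]
opening: 0.0001
```

```bash
python3 - <<'E'
from h import *
o=ctrl.get_obs();print(o['tool_pos'],o['q'].round(2));print(R.from_rotvec(o['tool_rot']).as_matrix().round(3))
for i in range(2):
  c,M,im=shot('wrist','w1')
  for n in ['hook','lip','saddle','shelf','jar','keeper']:
    print(n,[(round(d['conf'],2),w(M,d['at']).tolist(),px(c,M,w(M,d['at'])).tolist()) for d in mark_of('wrist',n)] if n!='keeper' else [(round(d['conf'],2),w(M,d['at']).tolist()) for d in search_frame('wrist',n)])
E
```

```text
[0.46120446 0.34540584 0.39336723] [ 0.52 -0.12  1.52 -0.01  1.73  1.66]
[[ 0.019  0.418 -0.908]
 [ 0.003 -0.908 -0.418]
 [-1.     0.005 -0.018]]
hook [(0.92, [0.5234, 0.364, 0.2251], [331.1, 131.5])]
lip [(0.74, [0.4457, 0.3308, 0.2449], [328.0, 249.7])]
saddle [(0.63, [0.4708, 0.3354, 0.2239], [335.7, 211.2])]
shelf []
jar []
keeper [(0.86, [0.4654, 0.3423, 0.2625])]
hook [(0.65, [0.5243, 0.3627, 0.2198], [324.9, 128.2])]
lip [(0.56, [0.4471, 0.3317, 0.2443], [320.3, 243.4])]
saddle [(0.84, [0.4699, 0.3391, 0.2262], [323.6, 207.4])]
shelf []
jar []
keeper []
```

View pics/w1.png

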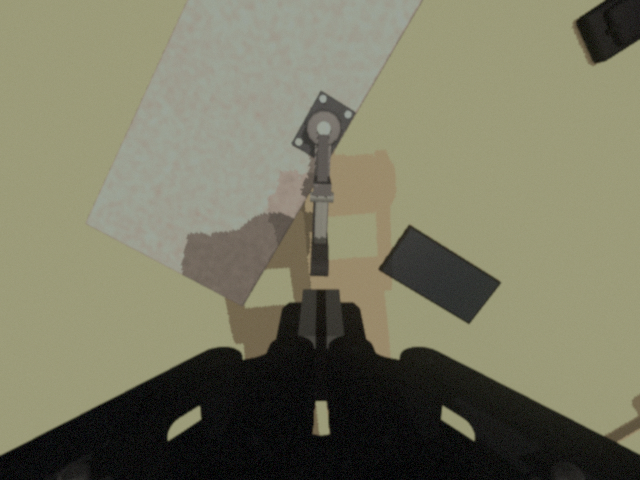

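Wrist picture: the swivel is at (323,128), the arm runs straight down to the lip at (320,262), and the shelf's front edge goes from (240,305) to (420,0). The arm points at about 202° and the shelf's −x at about 264°, so the turn is roughly 62°. I'll lower the closed fingers on the lip's −y side.

Emit:
arm_command --plan '[[[0,-0.02,0.0176,0,-1.0,0,0.0],[0.038,0,0,0,0,0,0.0],[0.038,0,0,0,0,0,0.0],[0.038,0,0,0,0,0,0.0],[0.03,0,0,0,0,0,0.0],[0.01,0,0,0,0,0,0.0],[0,0,0,0,0,0,0.0]]]'

```text
t: 4.83
tool_pos: [0.4401, 0.3531, 0.243]
tool_rot: [2.006, 0.429, -1.967]
contact_force: [4.1, 3.0, 7.3]
opening: -0.0001
```

```bash
python3 - <<'E'
from h import *
o=ctrl.get_obs();print(o['tool_pos'],o['contact_force']);print(R.from_rotvec(o['tool_rot']).as_matrix().round(3))
c,M,im=shot('wrist','w2')
for n in ['hook','lip']:
    print(n,[(round(d['conf'],2),w(M,d['at']).tolist(),px(c,M,w(M,d['at'])).tolist()) for d in mark_of('wrist',n)])
E
```

```text
[0.44008324 0.35306423 0.24295483] [4.126598   2.95632593 7.26032333]
[[ 0.019  0.413 -0.911]
 [ 0.004 -0.911 -0.413]
 [-1.     0.004 -0.019]]
hook [(0.68, [0.5253, 0.3622, 0.223], [389.9, 90.4])]
lip [(0.94, [0.4464, 0.3319, 0.2439], [376.3, 320.9])]
```

View pics/w2.png

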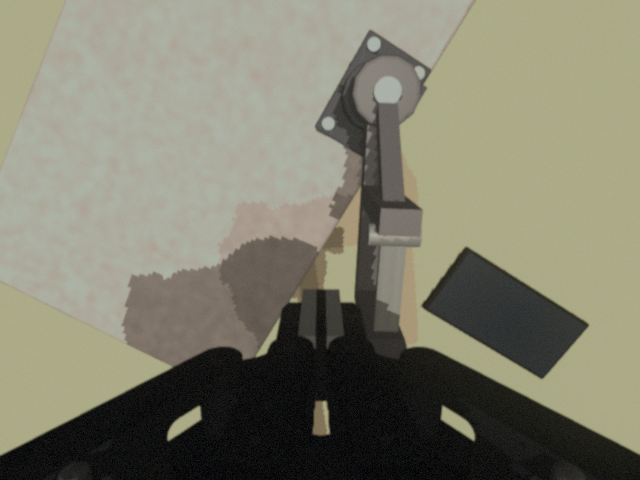

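The wrist view shows the fingertips at (322,300), just left of the lip at (385,335). Nothing seems to touch. I'll take a still force reading before pushing.

Emit:
arm_command --plan '[[[0,0,0,0,0,0,0.0],[0,0,0,0,0,0,0.0]]]'

```text
t: 5.15
tool_pos: [0.4419, 0.354, 0.2504]
tool_rot: [2.014, 0.431, -1.961]
contact_force: [-1.0, 0.4, 0.0]
opening: 0.0003
```

Emit:
arm_command --plan '[[[0.003,0.003,0,0,0,0,0.0],[0,0,0,0,0,0,0.0],[0,0,0,0,0,0,0.0]]]'

```text
t: 5.4
tool_pos: [0.4437, 0.3517, 0.25]
tool_rot: [2.017, 0.433, -1.96]
contact_force: [0.1, 0.4, 0.1]
opening: 0.0
```

Emit:
arm_command --plan '[[[0,0.003,0,0,0,0,0.0],[0,0.003,0,0,0,0,0.0],[0,0.002,0,0,0,0,0.0],[0,0.002,0,0,0,0,0.0]]]'

```text
t: 5.73
tool_pos: [0.4472, 0.3426, 0.2497]
tool_rot: [2.015, 0.436, -1.962]
contact_force: [-0.7, 2.5, 0.5]
opening: -0.0001
```

Emit:
arm_command --plan '[[[0,0.0056,0.001,-4,0,0,0.0],[0,0.0056,0.001,-4,0,0,0.0],[0,0.0056,0.001,-4,0,0,0.0],[0,0.0056,0.001,-4,0,0,0.0],[0,0.0056,0.001,-4,0,0,0.0],[0,0.0056,0.001,-4,0,0,0.0],[0,0.0056,0.001,-4,0,0,0.0],[0,0.0056,0.001,-4,0,0,0.0]]]'

```text
t: 6.4
tool_pos: [0.4697, 0.3035, 0.2495]
tool_rot: [1.637, 0.896, -1.58]
contact_force: [-1.1, 2.0, -0.1]
opening: 0.0004
```

```bash
cat >> h.py <<'E'
A=np.array([.5236,.3637])
def st():
    o=ctrl.get_obs();m=R.from_rotvec(o['tool_rot']).as_matrix();v=o['tool_pos'][:2]-A
    print('pos',o['tool_pos'].round(4),'F',o['contact_force'].round(1),'r',np.hypot(*v).round(4),'ang',np.degrees(np.arctan2(v[1],v[0])).round(1)%360,'yaw z',np.degrees(np.arctan2(m[1,2],m[0,2])).round(1)%360,'x',m[:,0].round(3))
    return o,m
E
python3 -c "
from h import *
o,m=st()
c,M,im=shot('wrist','w3')
for n in ['hook','lip','saddle']:print(n,[(round(d['conf'],2),w(M,d['at']).tolist()) for d in mark_of('wrist',n)])"
```

```text
pos [0.4697 0.3035 0.2495] F [-1.1  2.  -0.1] r 0.0808 ang 228.2 yaw z 238.0 x [ 0.025  0.019 -1.   ]
hook [(0.72, [0.5232, 0.3597, 0.2242])]
lip [(0.85, [0.4864, 0.2925, 0.244])]
saddle [(0.89, [0.4969, 0.3071, 0.2232])]
```

Emit:
arm_command --plan '[[[0,0.0056,0.001,-4,0,0,0.0],[0,0.0056,0.001,-4,0,0,0.0],[0,0.0042,0.0006,-3,0,0,0.0]]]'

```text
t: 6.85
tool_pos: [0.4804, 0.2943, 0.2492]
tool_rot: [1.501, 1.015, -1.449]
contact_force: [-1.5, 1.4, 1.0]
opening: -0.0
```

Emit:
arm_command --plan '[[[0,0.0028,0.0004,-2,0,0,0.0],[0,0.0028,0.0004,-2,0,0,0.0]]]'

```text
t: 7.02
tool_pos: [0.4846, 0.2917, 0.2493]
tool_rot: [1.448, 1.057, -1.4]
contact_force: [-2.7, 0.7, 0.9]
opening: -0.0001
```

Emit:
arm_command --plan '[[[0,0.002,0.0003,-1.5,0,0,0.0],[0,0.002,0.0003,-1.5,0,0,0.0]]]'

```text
t: 7.18
tool_pos: [0.4874, 0.2901, 0.2493]
tool_rot: [1.408, 1.087, -1.365]
contact_force: [-2.2, -0.0, 0.6]
opening: -0.0002
```

```bash
python3 -c "
from h import *
o,m=st()"
```

```text
pos [0.4874 0.2901 0.2493] F [-2.2 -0.   0.6] r 0.082 ang 243.8 yaw z 256.1 x [ 0.018  0.017 -1.   ]
```

Emit:
arm_command --plan '[[[0,0.002,0.0,-1,0,0,0.0],[0,0.002,0.0,-1,0,0,0.0]]]'

```text
t: 7.35
tool_pos: [0.4905, 0.2889, 0.2494]
tool_rot: [1.38, 1.105, -1.342]
contact_force: [-2.3, 0.3, 1.5]
opening: -0.0001
```

Emit:
arm_command --plan '[[[0,0.002,0.0,-1,0,0,0.0],[0,0.002,0.0,-1,0,0,0.0]]]'

```text
t: 7.52
tool_pos: [0.4941, 0.2876, 0.2494]
tool_rot: [1.352, 1.124, -1.317]
contact_force: [-2.0, -1.1, 1.3]
opening: -0.0001
```

Emit:
arm_command --plan '[[[0,0.002,0.0,-1,0,0,0.0],[0,0.002,0.0,-1,0,0,0.0]]]'

```text
t: 7.68
tool_pos: [0.4982, 0.2864, 0.2494]
tool_rot: [1.323, 1.143, -1.291]
contact_force: [-3.8, -1.3, 1.7]
opening: 0.0001
```

```bash
python3 -c "
from h import *
o,m=st()"
```

```text
pos [0.4982 0.2864 0.2494] F [-3.8 -1.3  1.7] r 0.0814 ang 251.8 yaw z 262.4 x [ 0.014  0.012 -1.   ]
```

Emit:
arm_command --plan '[[[0,0.0015,0.0,-0.8,0,0,0.0]]]'

```text
t: 7.77
tool_pos: [0.499, 0.286, 0.2492]
tool_rot: [1.31, 1.152, -1.282]
contact_force: [-7.2, -2.5, 3.4]
opening: 0.0002
```

Emit:
arm_command --plan '[[[0,0.0015,0.0,-0.8,0,0,0.0]]]'

```text
t: 7.85
tool_pos: [0.4992, 0.2856, 0.2491]
tool_rot: [1.296, 1.162, -1.274]
contact_force: [-9.6, -2.1, 5.3]
opening: 0.0
```

Emit:
arm_command --plan '[[[0,0.0015,0.0,-0.8,0,0,0.0]]]'

```text
t: 7.93
tool_pos: [0.4992, 0.2853, 0.2491]
tool_rot: [1.281, 1.173, -1.267]
contact_force: [-9.9, -1.4, 4.6]
opening: 0.0
```

Emit:
arm_command --plan '[[[0,0.0015,0,0,0,0,0.0],[0,0.0015,0,0,0,0,0.0],[0,0.0015,0,0,0,0,0.0],[0,0.0015,0,0,0,0,0.0]]]'

```text
t: 8.27
tool_pos: [0.4989, 0.2852, 0.2493]
tool_rot: [1.267, 1.188, -1.278]
contact_force: [-10.2, -2.1, 5.0]
opening: 0.0002
```

Emit:
arm_command --plan '[[[0,0.0015,0,0,0,0,0.0],[0,0.0015,0,0,0,0,0.0],[0,0.0015,0,0,0,0,0.0],[0,0.0015,0,0,0,0,0.0]]]'

```text
t: 8.6
tool_pos: [0.4984, 0.285, 0.2495]
tool_rot: [1.253, 1.202, -1.29]
contact_force: [-9.8, -1.4, 4.5]
opening: 0.0001
```

```bash
python3 -c "
from h import *
o,m=st();print(m.round(3),o['q'].round(2))"
```

```text
pos [0.4984 0.285  0.2495] F [-9.8 -1.4  4.5] r 0.0826 ang 252.2 yaw z 265.6 x [-0.036  0.007 -0.999]
[[-0.036  0.996 -0.077]
 [ 0.007 -0.077 -0.997]
 [-0.999 -0.036 -0.004]] [ 0.38 -0.06  1.69  0.02  1.54  0.46]
```

Pressed at the stop with about 10 N for 0.7 s or more. Backing off and rising to measure the final hook pose.

Emit:
arm_command --plan '[[[0,-0.005,0,0,0,0,0.0],[0,-0.01,0,0,0,0,0.0],[0,-0.01,0,0,0,2,0.0],[-0.03,0,0,0,0,0,0.0],[-0.04,0,0,0,0,0,0.0],[-0.04,0,0,0,0,0,0.0],[-0.04,0.01,0,0,0,0,0.0],[0,0.015,0,0,0,0,0.0],[0,0,0,0,0,0,0.0]]]'

```text
t: 9.35
tool_pos: [0.494, 0.2839, 0.3973]
tool_rot: [1.261, 1.177, -1.265]
contact_force: [-0.2, 0.0, -0.7]
opening: -0.0002
```

```bash
cat > hook.py <<'E'
from h import *
o,m=st()
P={n:[] for n in('hook','lip','saddle','keeper')}
for cam in('wrist','wrist','scene','side'):
  c,M,im=shot(cam,'h_'+cam)
  for n in ['hook','lip','saddle']:
    r=[(round(d['conf'],2),w(M,d['at']).tolist()) for d in mark_of(cam,n)][:1]
    print(cam,n,r)
E
python3 hook.py
```

```text
pos [0.494  0.2839 0.3973] F [-0.2  0.  -0.7] r 0.0851 ang 249.7 yaw z 265.8 x [-0.003  0.001 -1.   ]
wrist hook [(0.91, [0.5247, 0.3605, 0.2227])]
wrist lip [(0.65, [0.5156, 0.2825, 0.2444])]
wrist saddle [(0.88, [0.5214, 0.302, 0.2204])]
wrist hook [(0.59, [0.5235, 0.3624, 0.2239])]
wrist lip [(0.88, [0.5154, 0.2829, 0.2455])]
wrist saddle [(0.88, [0.5209, 0.2978, 0.2222])]
scene hook [(0.57, [0.5252, 0.3671, 0.2284])]
scene lip [(0.57, [0.5127, 0.2801, 0.242])]
scene saddle [(0.78, [0.5234, 0.2998, 0.2276])]
side hook [(0.51, [0.5207, 0.3679, 0.228])]
side lip [(0.73, [0.5163, 0.2857, 0.2472])]
side saddle [(0.65, [0.5307, 0.4267, 0.003])]
```

View pics/h_wrist.png

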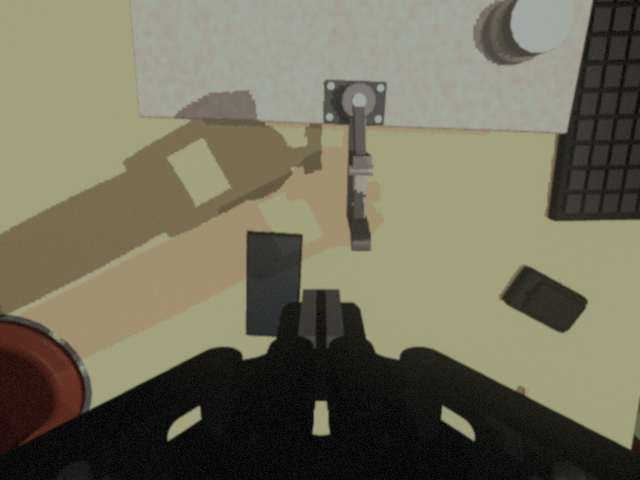

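The hook is now square out: swivel at (358,101), lip tip at (361,246), arm direction ≈264°, clear of the phone and mouse. Next I'll go to the headset and turn the tool.

Emit:
arm_command --plan '[[[0,0.0097,0.0378,0,0,0,0.06],[0,0.0097,0.0378,0,0,0,0.06],[0,0.0097,0.0378,0,0,0,0.06],[0,0.0097,0.0378,0,0,0,0.06],[0,0.0097,0.0378,0,0,0,0.06],[0,0.0097,0.0378,0,0,0,0.06],[0,0.0097,0.0378,0,0,0,0.06],[0,0.0097,0.0378,0,0,0,0.06],[0,0.0097,0.0378,0,0,0,0.06],[0,0.0097,0.0378,0,0,0,0.06],[0,0.0097,0.0378,0,0,0,0.06],[0,0.0097,0.0378,0,0,0,0.06],[0,0.0097,0.0378,0,0,0,0.06],[0,0,0,-6.8,0,0,0.06],[0,0,0,-6.8,0,0,0.06],[0,0,0,-6.8,0,0,0.06],[0,0,0,-6.8,0,0,0.06],[0,0,0,-6.8,0,0,0.06],[0,0,0,-6.8,0,0,0.06],[0,0,0,-6.8,0,0,0.06]]]'

```text
t: 11.82
tool_pos: [0.5878, -0.2417, 0.3921]
tool_rot: [0.604, 1.492, -0.605]
contact_force: [-0.2, 0.6, 0.3]
opening: 0.0602
```

Emit:
arm_command --plan '[[[0,0,0,-6.8,0,0,0.06],[0,0,0,-6.8,0,0,0.06],[0,0,0,-6.8,0,0,0.06],[0,0,0,-6.8,0,0,0.06],[0,0,0,-6.8,0,0,0.06],[0,0,0,-6.8,0,0,0.06],[0,0,0,-6.8,0,0,0.06],[0,0,0,0,0,0,0.06]]]'

```text
t: 12.48
tool_pos: [0.588, -0.2422, 0.3917]
tool_rot: [-0.079, 1.576, 0.083]
contact_force: [0.1, -0.6, 0.8]
opening: 0.0601
```

```bash
cat > hs.py <<'E'
from h import *
o,m=st(); print(m.round(3),o['q'].round(2))
c,M,im=shot('wrist','hs1')
for n in ['crown','headset']:print(n,[(round(d['conf'],2),w(M,d['at']).tolist(),px(c,M,w(M,d['at'])).tolist()) for d in mark_of('wrist',n)])
E
python3 hs.py
```

```text
pos [ 0.588  -0.2422  0.3917] F [ 0.1 -0.6  0.8] r 0.6093 ang 276.1 yaw z 5.9 x [-0.007  0.003 -1.   ]
[[-0.007 -0.103  0.995]
 [ 0.003  0.995  0.103]
 [-1.     0.003 -0.007]] [-0.51  0.04  1.37 -0.    1.75 -2.18]
crown [(0.98, [0.5049, -0.3301, 0.1219], [236.9, 95.6]), (0.72, [0.5647, -0.2172, 0.1696], [351.3, 177.3])]
headset [(0.78, [0.506, -0.3283, 0.0017], [257.1, 102.3])]
```

View pics/hs1.png

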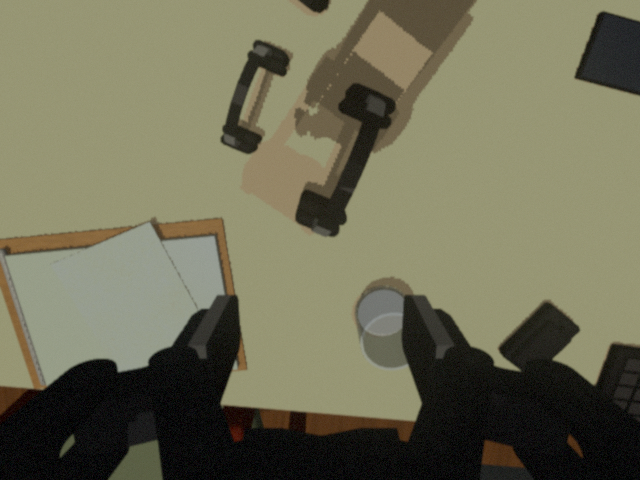

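The wrist view shows the middle headset from cup (375,104) to cup (325,226), with its crown at (351,177). The small one is at (255,95).

```bash
python3 -c "
from h import *
c,M=cw('wrist')
def ray(u,v,z):
    d=M[:3,:3]@np.array([(u-c['cx'])/c['fx'],(v-c['cy'])/c['fy'],1]);p=M[:3,3];return p+d*(z-p[2])/d[2]
im=get_image('wrist')
ms=cut_out('wrist','headset')
for d in ms:
    m=d['mask'];ys,xs=np.nonzero(m);print(d['conf'],len(xs),xs.mean(),ys.mean(),xs.min(),xs.max(),ys.min(),ys.max())
for z in(.05,.1,.15):
    a,b=ray(377,104,z),ray(325,228,z);d=a-b;print(z,a,b,np.degrees(np.arctan2(d[1],d[0])),np.hypot(*d[:2]),(a+b)/2)
d=ray(368,140,.16)-ray(345,200,.16);print(d,np.degrees(np.arctan2(d[1],d[0])))
a=[w(M,d['at']) for d in search_frame('wrist','crown')];print(a)
"
```

```text
0.73 2669 250.1611090295991 94.02884975646309 220 288 40 153
0.69 5069 347.1021897810219 160.34582757940422 295 394 83 236
0.51 261 314.7394636015326 4.636015325670498 298 327 0 12
0.05 [ 0.49548469 -0.18719101  0.05      ] [ 0.64381112 -0.23074741  0.05      ] 163.63500079991022 0.15458941549828425 [ 0.5696479  -0.20896921  0.05      ]
0.1 [ 0.49794622 -0.19368197  0.1       ] [ 0.63096646 -0.23274367  0.1       ] 163.6350007999102 0.13863693040829259 [ 0.56445634 -0.21321282  0.1       ]
0.15 [ 0.50040775 -0.20017293  0.15      ] [ 0.6181218  -0.23473994  0.15      ] 163.63500079991022 0.12268444531830111 [ 0.55926478 -0.21745644  0.15      ]
[-0.05548694  0.01416056  0.        ] 165.68340120778464
[array([ 0.4955, -0.3255,  0.0861]), array([ 0.5507, -0.2169,  0.1388]), array([ 0.3965, -0.2664,  0.032 ])]
```

Emit:
arm_command --plan '[[[0,0,0,7.1,0,0,0.05],[0,0,0,7.1,0,0,0.05],[0,0,0,7.1,0,0,0.05],[0,0,0,0,6.5,0,0.05],[0,0,0,0,6.5,0,0.05],[0,0,0,0,6.5,0,0.05],[0,0,0,0,6.5,0,0.05],[0,0,0,0,0,0,0.05]]]'

```text
t: 13.45
tool_pos: [0.5858, -0.2413, 0.3916]
tool_rot: [0.299, 2.036, -0.184]
contact_force: [1.7, -0.3, -2.1]
opening: 0.0499
```

```bash
cat >> h.py <<'E'
def goto(t, xdir=None, ydir=None):
    o,m=st(); print('delta tool',(m.T@(np.array(t)-o['tool_pos'])).round(4))
    if xdir is not None:
        x=np.array(xdir)/np.linalg.norm(xdir); z=np.cross(x,ydir); z/=np.linalg.norm(z); T=np.array([x,np.cross(z,x),z]).T
        print('turn deg',np.degrees(R.from_matrix(m.T@T).as_rotvec()).round(1))
E
python3 -c "
from h import *
e=np.array([np.cos(np.radians(-15.7)),np.sin(np.radians(-15.7)),0]);x=-np.sin(np.radians(25))*e+[0,0,-np.cos(np.radians(25))]
y=[-e[1],e[0],0]
g=np.array([.5637,-.2162,.163])+.035*e
t=g+.015*x;print(t)
goto(t-.09*x,x,y);goto(t)
print(ctrl.get_obs()['q'].round(2))"
```

```text
[ 0.59129144 -0.22395561  0.14940538]
pos [ 0.5858 -0.2413  0.3916] F [ 1.7 -0.3 -2.1] r 0.6082 ang 275.9 yaw z 343.2 x [-0.444  0.132 -0.886]
delta tool [0.1245 0.0192 0.1084]
turn deg [-1.  -2.6 -0.4]
pos [ 0.5858 -0.2413  0.3916] F [ 1.7 -0.3 -2.1] r 0.6082 ang 275.9 yaw z 343.2 x [-0.444  0.132 -0.886]
delta tool [0.2144 0.0187 0.1125]
[-0.47  0.34  1.08 -0.1   2.2  -1.79]
```

Emit:
arm_command --plan '[[[0.0,0.004,0.036,-1,-2,0,0.05],[0.0,0.004,0.036,0,0,0,0.05],[0.01,0.004,0.036,0,0,0,0.05],[0.037,0.004,0,0,0,0,0.05],[0.037,0.004,0,0,0,0,0.05],[0.037,0,0,0,0,0,0.05],[0,0,0,0,0,0,0.05]]]'

```text
t: 14.03
tool_pos: [0.6423, -0.2361, 0.2205]
tool_rot: [0.286, 1.988, -0.176]
contact_force: [-0.0, 0.0, -4.1]
opening: 0.0498
```

```bash
cat > pre.py <<'E'
from h import *
c,M,im=shot('wrist','pre')
print([(round(d['conf'],2),w(M,d['at']).tolist(),px(c,M,w(M,d['at'])).tolist()) for d in mark_of('wrist','crown')])
print(px(c,M,[.5637,-.2162,.175]))
e=np.array([np.cos(np.radians(-15.7)),np.sin(np.radians(-15.7)),0]);x=-np.sin(np.radians(25))*e+[0,0,-np.cos(np.radians(25))]
y=[-e[1],e[0],0]
g=np.array([.5637,-.2162,.163])+.035*e
t=g+.015*x;print(t)
goto(t,x,y)
E
python3 pre.py
```

```text
[(0.63, [0.5602, -0.2158, 0.1697], [314.3, 145.9]), (0.6, [0.5035, -0.3283, 0.1231], [125.0, 138.1])]
[315.4 148.5]
[ 0.59129144 -0.22395561  0.14940538]
pos [ 0.647  -0.2384  0.2305] F [-0.4  0.2  1.2] r 0.6146 ang 281.6 yaw z 343.9 x [-0.39   0.115 -0.913]
delta tool [ 0.0975 -0.0018 -0.0195]
turn deg [-0.4  1.  -0.3]
```

View pics/pre.png

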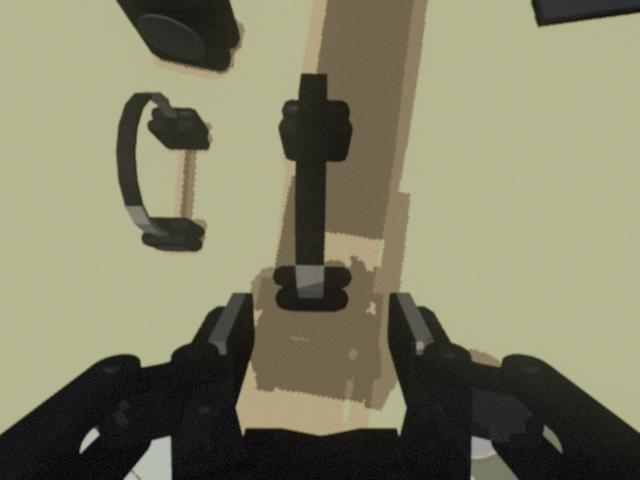

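The picture shows the band at column 312, straight between the open fingers centred at 320, so it lines up within about 3 mm.

Emit:
arm_command --plan '[[[0,-0.002,-0.0195,0,1,0,0.05],[0.03,-0.001,0,0,0,0,0.05],[0.03,0,0,0,0,0,0.05],[0.025,0,0,0,0,0,0.05],[0.01,0,0,0,0,0,0.05],[0,0,0,0,0,0,0.05],[0,0,0,0,0,0,0.05]]]'

```text
t: 14.72
tool_pos: [0.6098, -0.2354, 0.1891]
tool_rot: [0.271, 1.925, -0.199]
contact_force: [-0.6, -0.1, 0.8]
opening: 0.05
```

```bash
python3 pre.py
```

```text
[(0.83, [0.5023, -0.3287, 0.1228], [107.6, 159.3])]
[334.4 187.6]
[ 0.59129144 -0.22395561  0.14940538]
pos [ 0.6101 -0.2355  0.1893] F [ 0.  -1.2 -0.5] r 0.6054 ang 278.2 yaw z 343.4 x [-0.347  0.093 -0.933]
delta tool [ 0.0449  0.0061 -0.0056]
turn deg [-0.8  3.9  0.2]
```

Emit:
arm_command --plan '[[[0.01,0.004,-0.005,-0.8,4,0,0.05],[0.015,0,0,0,0,0,0.05],[0.015,0,0,0,0,0,0.05],[0.006,0,0,0,0,0,0.05],[0,0,0,0,0,0,0.05],[0,0,0,0,0,0,0.05]]]'

```text
t: 15.32
tool_pos: [0.5919, -0.2273, 0.1526]
tool_rot: [0.269, 1.981, -0.182]
contact_force: [0.2, 0.2, 0.2]
opening: 0.0496
```

```bash
python3 pre.py
```

```text
[(0.91, [0.5051, -0.3288, 0.1236], [64.1, 185.9]), (0.58, [0.5627, -0.214, 0.1686], [335.2, 219.1])]
[330.3 220.1]
[ 0.59129144 -0.22395561  0.14940538]
pos [ 0.5922 -0.2274  0.1531] F [-0.   0.4  0.8] r 0.5951 ang 276.6 yaw z 344.2 x [-0.397  0.105 -0.912]
delta tool [ 0.004   0.0031 -0.0001]
turn deg [-0.1  0.7  0.3]
```

Emit:
arm_command --plan '[[[0.004,0.003,0,0,0.7,0,0.05],[0,0,0,0,0,0,0.02],[0,0,0,0,0,0,0.005],[0,0,0,0,0,0,0.005],[0,0,0,0,0,0,0.005],[0,0,0,0,0,0,0.005]]]' --squeeze 90

```text
t: 15.92
tool_pos: [0.5924, -0.2244, 0.1506]
tool_rot: [0.269, 1.991, -0.182]
contact_force: [-0.7, -1.4, -0.7]
opening: 0.0134
```

```bash
python3 pre.py
```

```text
[(0.75, [0.5028, -0.3259, 0.1222], [63.2, 181.0]), (0.73, [0.5664, -0.2142, 0.1723], [329.4, 227.0])]
[321.5 219.5]
[ 0.59129144 -0.22395561  0.14940538]
pos [ 0.5923 -0.2245  0.1506] F [ 0.1 -0.1 -0.7] r 0.5922 ang 276.7 yaw z 344.1 x [-0.406  0.107 -0.907]
delta tool [ 0.0016  0.0002 -0.0005]
turn deg [-0.2  0.2  0.4]
```

View pics/pre.png

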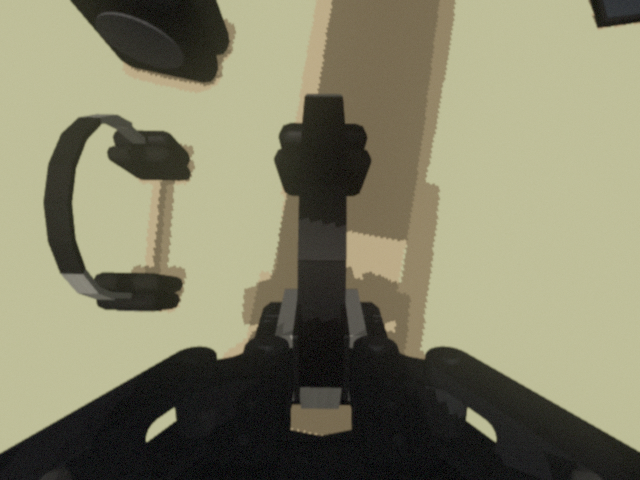

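Gripped symmetrically: the band is at column 322 between the pads. I'll lift straight up and meanwhile refine the hook's angle from the earlier picture.

Emit:
arm_command --plan '[[[-0.014,0,-0.006,0,0,0,0.005],[-0.03,0,-0.014,0,0,0,0.005],[-0.036,0,-0.017,0,0,0,0.005],[-0.036,0,-0.017,0,0,0,0.005],[-0.036,0,-0.017,0,0,0,0.005],[-0.036,0,-0.017,0,0,0,0.005],[0,0,0,0,0,0,0.005],[0,0,0,0,0,0,0.005]]]'

```text
t: 16.68
tool_pos: [0.5903, -0.2215, 0.3671]
tool_rot: [0.272, 1.996, -0.179]
contact_force: [0.7, -1.2, -4.9]
opening: 0.013
```

```bash
cat > tgt.py <<'E'
from h import *
# crown in tool frame from the gripped pose
Mg=R.from_rotvec([.269,1.991,-.182]).as_matrix(); pg=np.array([.5923,-.2245,.1506])
crown_t=Mg.T@(np.array([.5644,-.2155,.170])-pg)
up_t=Mg.T@np.array([0,0,1.])
if __name__=='__main__':
    print('crown_t',crown_t.round(4))
    o,m=st();print('crown now',(o['tool_pos']+m@crown_t).round(4),o['opening'],'headset up now',(m@up_t).round(3))
    T=np.eye(4);T[:3,:3]=R.from_rotvec([1.261,1.177,-1.265]).as_matrix();T[:3,3]=[.494,.2839,.3973]
    c=calibration('wrist');M=T@c['hand_eye']
    def ray(u,v,z):
        d=M[:3,:3]@np.array([(u-c['cx'])/c['fx'],(v-c['cy'])/c['fy'],1]);p=M[:3,3];return p+d*(z-p[2])/d[2]
    im=cv2.imread('pics/h_wrist.png');
    a=ray(360,160,.272);b=ray(361,246,.288);k=ray(358,101,.228);print(a,b,k)
    for p,q in((a,b),(k,b),(k,a)):
        d=q-p;print(np.degrees(np.arctan2(d[1],d[0]))%360,np.hypot(*d[:2]))
    c,M,im=shot('wrist')
    print([(round(d['conf'],2),w(M,d['at']).tolist()) for d in mark_of('wrist','crown')])
    cv2.imwrite('pics/crop.png',cv2.resize(cv2.imread('pics/h_wrist.png')[70:270,300:420],None,fx=3,fy=3,interpolation=cv2.INTER_CUBIC))
E
python3 tgt.py
```

```text
crown_t [-0.0053  0.001  -0.0347]
pos [ 0.5903 -0.2215  0.3671] F [ 0.7 -1.2 -4.9] r 0.589 ang 276.5 yaw z 344.2 x [-0.41   0.111 -0.905]
crown now [ 0.5625 -0.2126  0.3867] 0.013008506397413366 headset up now [ 0.004 -0.004  1.   ]
[0.52168197 0.3256786  0.272     ] [0.518475   0.27292603 0.288     ] [0.52585967 0.36309446 0.228     ]
266.5211146233331 0.052849967495540474
265.31800457043846 0.09047032457661293
263.62898398272694 0.0376483653209513
[(0.86, [0.5022, -0.3273, 0.1208]), (0.59, [0.5638, -0.2101, 0.3829])]
```

View pics/crop.png

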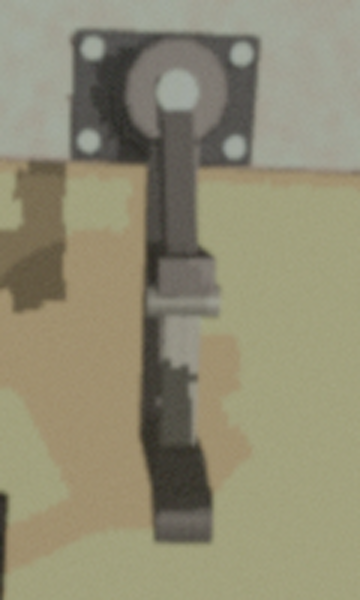

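```bash
cat > go.py <<'E'
from tgt import *
import sys
JAW=85.2
def plan(cr):
    y=Mg[:,1]; a=np.radians(JAW)-np.arctan2(y[1],y[0])
    T=R.from_euler('z',a).as_matrix()@Mg
    o,m=st(); cn=o['tool_pos']+m@crown_t
    u=np.array([np.cos(np.radians(JAW+180)),np.sin(np.radians(JAW+180))])
    print('crown',cn.round(4),'hook x',((cn[:2]-[.5240,.3642])@u*1000).round(1),'delta tool',(m.T@(np.array(cr)-cn)).round(4),'turn',np.degrees(R.from_matrix(m.T@T).as_rotvec()).round(1),'up_err',(m@up_t).round(3),'open',round(o['opening'],4))
    print('down1cm in tool',(m.T@[0,0,-.01]).round(4))
if __name__=='__main__': plan([float(v) for v in sys.argv[1:4]])
E
python3 go.py .5197 .16 .37
```

```text
pos [ 0.59   -0.2214  0.3669] F [ 0.4 -0.9 -2.9] r 0.5889 ang 276.5 yaw z 344.2 x [-0.411  0.111 -0.905]
crown [ 0.5622 -0.2125  0.3865] hook x 571.5 delta tool [ 0.0738  0.3472 -0.1218] turn [-9.8 -0.4 -4.7] up_err [ 0.005 -0.004  1.   ] open 0.0133
down1cm in tool [0.009  0.     0.0043]
```

Emit:
arm_command --plan '[[[0.0037,0.0174,-0.0061,0,0,0,0.005],[0.0074,0.0347,-0.0122,0,0,0,0.005],[0.0074,0.0347,-0.0122,0,0,0,0.005],[0.0074,0.0347,-0.0122,0,0,0,0.005],[0.0074,0.0347,-0.0122,0,0,0,0.005],[0.0074,0.0347,-0.0122,0,0,0,0.005],[0.0074,0.0347,-0.0122,0,0,0,0.005],[0.0074,0.0347,-0.0122,0,0,0,0.005],[0.0074,0.0347,-0.0122,0,0,0,0.005],[0.0074,0.0347,-0.0122,0,0,0,0.005],[0.0037,0.0174,-0.0061,0,0,0,0.005],[0,0,0,-3.3,0,-1.5,0.005],[0,0,0,-3.3,0,-1.5,0.005],[0,0,0,-3.3,0,-1.5,0.005],[0,0,0,0,0,0,0.005],[0,0,0,0,0,0,0.005]]]'

```text
t: 18.12
tool_pos: [0.5332, 0.1677, 0.312]
tool_rot: [0.078, 2.07, -0.057]
contact_force: [-0.5, 0.8, -2.8]
opening: 0.0133
```

```bash
python3 go.py .5197 .2957 .32; python3 -c "
from h import *
for cam in('scene','wrist'):
    c,M,im=shot(cam,'q_'+cam)
    for n in('crown','lip','saddle','hook'): print(cam,n,[(round(d['conf'],2),w(M,d['at']).tolist()) for d in mark_of(cam,n)])
"
```

```text
pos [0.5332 0.1677 0.312 ] F [-0.5  0.8 -2.8] r 0.1963 ang 272.8 yaw z 355.2 x [-0.479  0.032 -0.877]
crown [0.5055 0.1711 0.3333] hook x 194.0 delta tool [0.0088 0.1255 0.0096] turn [ 0.2 -3.8  0.1] up_err [ 0.066 -0.005  0.998] open 0.0133
down1cm in tool [0.0088 0.0001 0.0048]
scene crown [(0.65, [0.2804, -0.2358, 0.2407]), (0.59, [0.5039, -0.3233, 0.1201]), (0.57, [0.5072, 0.1698, 0.3322])]
scene lip [(0.55, [0.5123, 0.2797, 0.2442])]
scene saddle [(0.64, [0.5224, 0.3042, 0.2265])]
scene hook [(0.72, [0.5256, 0.3673, 0.227])]
wrist crown [(0.68, [0.5069, 0.1725, 0.337])]
wrist lip [(0.75, [0.5167, 0.2809, 0.2449])]
wrist saddle [(0.94, [0.5193, 0.2994, 0.2257])]
wrist hook []
```

View pics/q_wrist.png

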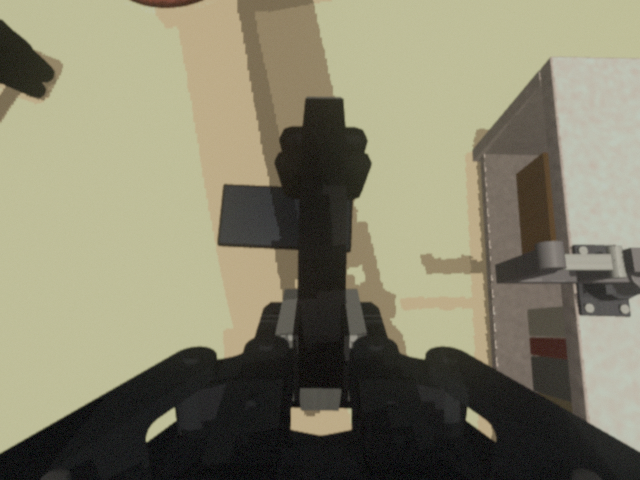

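Picture: the headset is held straight, band at columns 300–345, well in front of the hook at (550–600,262). The nets agree with my crown estimate within 2 mm. I'll correct the tilt and come in above the mouth.

Emit:
arm_command --plan '[[[0,0,0,0,-3.8,0,0.005],[0.0,0.018,0.0,0,0,0,0.005],[0.0,0.03,0.0,0,0,0,0.005],[0.0,0.03,0.0,0,0,0,0.005],[0.0,0.025,0.0,0,0,0,0.005],[0,0.015,0,0,0,0,0.005],[0,0,0,0,0,0,0.005],[0,0,0,0,0,0,0.005]]]'

```text
t: 19.28
tool_pos: [0.5447, 0.2873, 0.3141]
tool_rot: [0.08, 1.996, -0.064]
contact_force: [-0.2, -0.3, -2.4]
opening: 0.0133
```

```bash
python3 go.py .519 .2955 .30; python3 -c "
from h import *
for cam in('scene','wrist','side'):
    c,M,im=shot(cam,'r_'+cam)
    for n in('crown','lip','saddle'): print(cam,n,[(round(d['conf'],2),w(M,d['at']).tolist()) for d in mark_of(cam,n) if w(M,d['at'])[1]>.1])
"
```

```text
pos [0.5447 0.2873 0.3141] F [-0.2 -0.3 -2.4] r 0.0792 ang 285.4 yaw z 354.9 x [-0.413  0.028 -0.91 ]
crown [0.5154 0.291  0.3333] hook x 73.7 delta tool [0.029  0.0051 0.0166] turn [-0.1  0.4  0. ] up_err [-0.007  0.002  1.   ] open 0.0133
down1cm in tool [0.0091 0.0001 0.0041]
scene crown [(0.85, [0.5162, 0.293, 0.3335])]
scene lip [(0.77, [0.512, 0.2803, 0.245])]
scene saddle [(0.84, [0.5219, 0.3048, 0.2248])]
wrist crown [(0.61, [0.5134, 0.2899, 0.3331])]
wrist lip [(0.56, [0.5139, 0.2825, 0.2452])]
wrist saddle [(0.87, [0.5218, 0.3016, 0.2238])]
side crown [(0.71, [0.5159, 0.2936, 0.3343])]
side lip [(0.56, [0.5169, 0.2816, 0.2494])]
side saddle []
```

Emit:
arm_command --plan '[[[0,0.005,0.003,0,0.4,0,0.005],[0.014,0,0.0065,0,0,0,0.005],[0.018,0,0.008,0,0,0,0.005],[0.014,0,0.0065,0,0,0,0.005],[0.005,0,0.002,0,0,0,0.005],[0,0,0,0,0,0,0.005],[0,0,0,0,0,0,0.005]]]'

```text
t: 20.47
tool_pos: [0.5477, 0.2921, 0.2509]
tool_rot: [0.082, 2.004, -0.063]
contact_force: [0.4, 0.5, -2.1]
opening: 0.0132
```

```bash
python3 go.py .519 .2950 .27; python3 -c "
from h import *
for cam in('scene','wrist'):
    c,M,im=shot(cam,'s_'+cam)
    for n in('crown','lip','saddle'): print(cam,n,[(round(d['conf'],2),w(M,d['at']).tolist()) for d in mark_of(cam,n) if w(M,d['at'])[1]>.1])
a=cv2.imread('pics/s_scene.png')[90:250,290:450];b=cv2.imread('pics/s_wrist.png')[60:380,160:480]
cv2.imwrite('pics/both.png',np.hstack([cv2.resize(a,(400,400),interpolation=cv2.INTER_CUBIC),cv2.resize(b,(400,400))]))
"
```

```text
pos [0.5477 0.2921 0.2509] F [ 0.4  0.5 -2.1] r 0.0755 ang 288.6 yaw z 354.8 x [-0.42   0.029 -0.907]
crown [0.5187 0.2958 0.2703] hook x 68.6 delta tool [ 0.0001 -0.0008  0.0005] turn [-0.2 -0.  -0. ] up_err [0.001 0.001 1.   ] open 0.0132
down1cm in tool [0.0091 0.0001 0.0042]
scene crown [(0.95, [0.5219, 0.2952, 0.2687])]
scene lip [(0.47, [0.5171, 0.2806, 0.2436])]
scene saddle [(0.61, [0.522, 0.3025, 0.2274])]
wrist crown [(0.66, [0.5178, 0.2949, 0.274])]
wrist lip [(0.56, [0.5169, 0.2823, 0.2413])]
wrist saddle [(0.6, [0.5209, 0.3013, 0.2275])]
```

View pics/both.png

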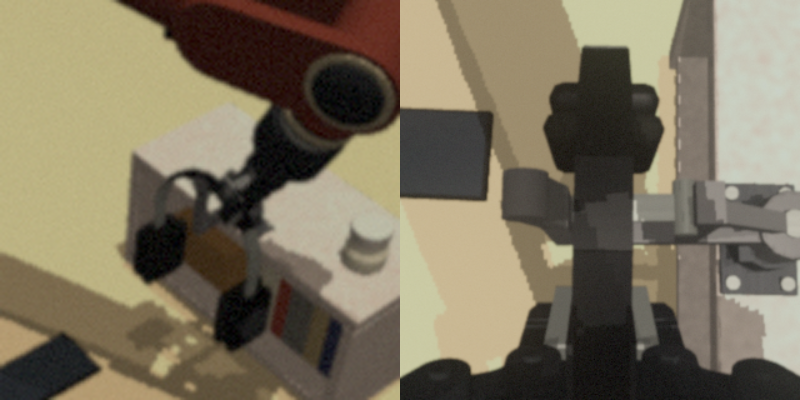

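Both views show the band inside the mouth, right beside the lip (lip flare 505–570, band 575–632 in the right half) and level with the keeper. Pressing down in steps while watching the force.

Emit:
arm_command --plan '[[[0.0046,0,0.0021,0,0,0,0.005],[0.0046,0,0.0021,0,0,0,0.005]]]' --squeeze 120

```text
t: 21.03
tool_pos: [0.5492, 0.2924, 0.2443]
tool_rot: [0.083, 1.997, -0.061]
contact_force: [-0.2, -1.8, 1.7]
opening: 0.0125
```

Emit:
arm_command --plan '[[[0.0046,0,0.0021,0,0,0,0.005],[0.0046,0,0.0021,0,0,0,0.005]]]'

```text
t: 21.2
tool_pos: [0.5491, 0.2925, 0.236]
tool_rot: [0.083, 1.998, -0.059]
contact_force: [0.2, 0.5, 5.2]
opening: 0.0124
```

```bash
python3 go.py .519 .2950 .2255
```

```text
pos [0.5491 0.2925 0.236 ] F [0.2 0.5 5.2] r 0.0756 ang 289.7 yaw z 355.0 x [-0.414  0.032 -0.91 ]
crown [0.5199 0.2961 0.2553] hook x 68.2 delta tool [ 0.0274 -0.001   0.0117] turn [-0.   0.3 -0.2] up_err [-0.006 -0.003  1.   ] open 0.0124
down1cm in tool [0.0091 0.     0.0042]
```

Emit:
arm_command --plan '[[[0.0046,0,0.0021,0,0,0,0.005],[0.0046,0,0.0021,0,0,0,0.005]]]'

```text
t: 21.37
tool_pos: [0.5493, 0.2928, 0.2284]
tool_rot: [0.084, 1.997, -0.057]
contact_force: [-0.1, -2.7, 5.5]
opening: 0.0122
```

Emit:
arm_command --plan '[[[0.0046,0,0.0021,0,0,0,0.005],[0.0046,0,0.0021,0,0,0,0.005]]]'

```text
t: 21.53
tool_pos: [0.5498, 0.2921, 0.2202]
tool_rot: [0.083, 1.995, -0.057]
contact_force: [0.6, -2.8, 3.3]
opening: 0.0123
```

```bash
python3 go.py .519 .2950 .2255
```

```text
pos [0.5498 0.2921 0.2202] F [ 0.6 -2.8  3.3] r 0.0762 ang 290.1 yaw z 355.1 x [-0.412  0.033 -0.911]
crown [0.5206 0.2957 0.2394] hook x 68.6 delta tool [ 0.0132 -0.0008  0.0044] turn [ 0.1  0.4 -0.3] up_err [-0.008 -0.004  1.   ] open 0.0123
down1cm in tool [0.0091 0.     0.0041]
```

Emit:
arm_command --plan '[[[0.0046,0,0.002,0,0,0,0.005],[0.0035,0,0.0015,0,0,0,0.005]]]'

```text
t: 21.7
tool_pos: [0.55, 0.291, 0.2107]
tool_rot: [0.082, 1.995, -0.059]
contact_force: [-0.5, -0.9, -2.0]
opening: 0.0121
```

Emit:
arm_command --plan '[[[0.0025,0,0.0011,0,0,0,0.005],[0.002,0,0.0009,0,0,0,0.005]]]'

```text
t: 21.87
tool_pos: [0.5495, 0.291, 0.2031]
tool_rot: [0.082, 1.996, -0.06]
contact_force: [0.9, -3.0, 7.5]
opening: 0.0122
```

```bash
cat > look.py <<'E'
from h import *
for cam in('scene','wrist','side'):
    c,M,im=shot(cam,'t_'+cam)
    for n in('crown','lip','saddle'): print(cam,n,[(round(d['conf'],2),w(M,d['at']).tolist()) for d in mark_of(cam,n) if w(M,d['at'])[1]>.1])
    print(cam,'keeper',[(round(d['conf'],2),w(M,d['at']).tolist()) for d in search_frame(cam,'keeper') if w(M,d['at'])[1]>.1], [(round(d['conf'],2),int(d['mask'].sum()))for d in cut_out(cam,'keeper')][:2])
E
python3 go.py .519 .2950 .2255;python3 look.py
```

```text
pos [0.5495 0.291  0.2031] F [ 0.9 -3.   7.5] r 0.0772 ang 289.6 yaw z 355.0 x [-0.413  0.031 -0.91 ]
crown [0.5203 0.2946 0.2223] hook x 69.7 delta tool [-0.0023  0.0003 -0.0025] turn [-0.   0.4 -0.2] up_err [-0.007 -0.002  1.   ] open 0.0122
down1cm in tool [0.0091 0.     0.0041]
scene crown [(0.84, [0.523, 0.2888, 0.2238])]
scene lip [(0.58, [0.5153, 0.281, 0.2436]), (0.55, [0.5221, 0.3048, 0.2288])]
scene saddle [(0.64, [0.5211, 0.3014, 0.2264])]
scene keeper [(0.42, [0.5201, 0.3068, 0.2671])] []
wrist crown [(0.69, [0.5222, 0.2961, 0.2264])]
wrist lip [(0.76, [0.5149, 0.2813, 0.2467]), (0.36, [0.5259, 0.3627, 0.2231])]
wrist saddle [(0.77, [0.5183, 0.2999, 0.2209])]
wrist keeper [(0.59, [0.5166, 0.308, 0.2652])] [(0.84, 5751)]
side crown [(0.96, [0.5189, 0.2985, 0.2244])]
side lip [(0.47, [0.5188, 0.2844, 0.2487])]
side saddle [(0.69, [0.5194, 0.3097, 0.2262]), (0.62, [0.523, 0.3691, 0.2293])]
side keeper [] []
```

The force fell back to weight only at z≈0.211 (the keeper snapped) and rose again at the arm: the crown is at 0.224–0.226 and the keeper at z≈0.265, which fits shut. I'll check the keeper's colours where it should lie over the band, then ease off.

```bash
cat > keep.py <<'E'
from h import *
import sys
u=np.array([np.cos(np.radians(265.2)),np.sin(np.radians(265.2)),0]);v=np.array([-u[1],u[0],0])
O=np.array([.5235,.3645,.225])
for cam in sys.argv[1:]:
    c,M,im=shot(cam); g=cv2.GaussianBlur(im,(3,3),0)
    for y in(-14,0,14):
        print(cam,'y',y,[(x,g[int(p[1]),int(p[0])].tolist()) for x in(48,54,60,66,72,77) for p in[px(c,M,O+(u*x+v*y+np.array([0,0,39.5 if y==0 else 5]))/1000)]])
E
python3 keep.py wrist scene
```

```text
wrist y -14 [(48, [133, 126, 112]), (54, [192, 189, 158]), (60, [85, 83, 75]), (66, [85, 83, 75]), (72, [76, 74, 67]), (77, [74, 73, 66])]
wrist y 0 [(48, [118, 116, 105]), (54, [143, 140, 129]), (60, [143, 141, 129]), (66, [143, 142, 131]), (72, [143, 141, 130]), (77, [113, 111, 103])]
wrist y 14 [(48, [166, 153, 141]), (54, [141, 127, 99]), (60, [202, 199, 161]), (66, [91, 88, 83]), (72, [75, 73, 69]), (77, [77, 74, 68])]
scene y -14 [(48, [157, 151, 134]), (54, [81, 78, 70]), (60, [54, 52, 47]), (66, [41, 39, 36]), (72, [39, 37, 34]), (77, [22, 18, 17])]
scene y 0 [(48, [100, 95, 85]), (54, [106, 102, 91]), (60, [125, 120, 106]), (66, [117, 115, 101]), (72, [106, 104, 91]), (77, [47, 44, 42])]
scene y 14 [(48, [36, 34, 32]), (54, [46, 44, 42]), (60, [51, 49, 45]), (66, [39, 36, 35]), (72, [20, 19, 20]), (77, [19, 17, 18])]
```

Emit:
arm_command --plan '[[[-0.0005,0,0,0,0,0,0.005],[0,0,0,0,0,0,0.005]]]'

```text
t: 23.03
tool_pos: [0.5498, 0.2911, 0.2042]
tool_rot: [0.083, 1.995, -0.059]
contact_force: [-1.1, -2.6, 4.0]
opening: 0.0125
```

The steel keeper shows bright over the dark band from hook x 54 to 72, so it is shut above the band. Letting go and withdrawing along the fingers.

Emit:
arm_command --plan '[[[-0.0005,0,0,0,0,0,0.0125],[0,0,0,0,0,0,0.02],[0,0,0,0,0,0,0.03],[0,0,0,0,0,0,0.045],[0,0,0,0,0,0,0.045],[0,0,0,0,0,0,0.045]]]' --squeeze 20

```text
t: 23.53
tool_pos: [0.5512, 0.2925, 0.2012]
tool_rot: [0.086, 1.991, -0.058]
contact_force: [-0.5, 0.8, -0.1]
opening: 0.0448
```

```bash
python3 look.py; python3 -c "
from h import *
st()"
```

```text
scene crown [(0.64, [0.5214, 0.2963, 0.2265])]
scene lip [(0.57, [0.5133, 0.2813, 0.2438])]
scene saddle [(0.69, [0.5198, 0.3033, 0.228]), (0.21, [0.6491, 0.4115, 0.1811])]
scene keeper [(0.4, [0.5187, 0.3125, 0.2681])] [(0.4, 36)]
wrist crown [(0.89, [0.5209, 0.2959, 0.2256])]
wrist lip [(0.74, [0.5204, 0.2795, 0.2422])]
wrist saddle [(0.98, [0.5231, 0.3024, 0.2226])]
wrist keeper [(0.95, [0.5144, 0.3067, 0.2643])] [(0.92, 5955)]
side crown [(0.56, [0.5187, 0.2973, 0.2254])]
side lip [(0.6, [0.5151, 0.2853, 0.2474])]
side saddle [(0.72, [0.5195, 0.3112, 0.2243])]
side keeper [] []
pos [0.5511 0.2924 0.2017] F [ 1.1 -0.2  0. ] r 0.0764 ang 291.1 yaw z 355.0 x [-0.408  0.034 -0.912]
```

Emit:
arm_command --plan '[[[-0.015,0,0,0,0,0,0.045],[-0.03,0,0,0,0,0,0.045],[-0.035,0,0,0,0,0,0.045],[-0.035,0,0,0,0,0,0.045],[-0.035,0,0,0,0,0,0.045],[-0.02,0,0,0,0,0,0.045],[0,0,0,0,0,0,0.045],[0,0,0,0,0,0,0.045]]]'

```text
t: 25.1
tool_pos: [0.6212, 0.2861, 0.3584]
tool_rot: [0.083, 2.0, -0.061]
contact_force: [-0.3, 0.7, 0.0]
opening: 0.0449
```

```bash
python3 look.py; python3 keep.py wrist scene;python3 -c "
from h import *
st()
for cam in('scene','side'):
    c,M,im=shot(cam)
    for n in('hook','headset','mug','phone','mouse','jar'):print(cam,n,[(round(d['conf'],2),w(M,d['at']).tolist()) for d in mark_of(cam,n)][:4])"
```

```text
scene crown [(0.74, [0.517, 0.2958, 0.2216])]
scene lip [(0.87, [0.5127, 0.281, 0.2436])]
scene saddle [(0.85, [0.5223, 0.305, 0.2261])]
scene keeper [] [(0.43, 11)]
wrist crown [(0.9, [0.5189, 0.2955, 0.2273])]
wrist lip [(0.7, [0.5159, 0.2803, 0.2436])]
wrist saddle [(0.82, [0.5221, 0.3032, 0.2236])]
wrist keeper [(0.56, [0.5142, 0.3064, 0.266])] [(0.62, 833)]
side crown [(0.75, [0.5172, 0.3005, 0.2264]), (0.65, [0.5138, 0.2828, 0.2481])]
side lip [(0.49, [0.5161, 0.2833, 0.2478])]
side saddle [(0.69, [0.5204, 0.3082, 0.2247])]
side keeper [(0.47, [0.5149, 0.2812, 0.2477])] []
wrist y -14 [(48, [158, 154, 142]), (54, [158, 155, 141]), (60, [159, 156, 143]), (66, [113, 111, 101]), (72, [107, 104, 94]), (77, [106, 104, 94])]
wrist y 0 [(48, [133, 130, 118]), (54, [158, 156, 143]), (60, [158, 156, 143]), (66, [127, 125, 114]), (72, [107, 104, 94]), (77, [97, 94, 85])]
wrist y 14 [(48, [171, 171, 135]), (54, [172, 161, 126]), (60, [129, 115, 89]), (66, [39, 36, 32]), (72, [38, 34, 30]), (77, [42, 38, 33])]
scene y -14 [(48, [155, 150, 132]), (54, [81, 78, 69]), (60, [55, 52, 48]), (66,
[... 458 characters left out ...]
 0.1323, 0.0035]), (0.58, [0.5236, 0.3665, 0.2272])]
scene headset [(0.73, [0.278, -0.2373, 0.004]), (0.63, [0.5219, 0.2968, 0.0485]), (0.56, [0.5056, -0.3238, -0.0015]), (0.43, [0.4127, 0.1335, 0.0003])]
scene mug [(0.88, [0.7666, -0.1328, -0.0013])]
scene phone []
scene mouse [(0.77, [0.7866, 0.0891, -0.0012])]
scene jar [(0.89, [0.6519, 0.4123, 0.18])]
side hook [(0.62, [0.524, 0.3701, 0.2272])]
side headset []
side mug [(0.66, [0.7695, -0.1312, -0.0001]), (0.25, [0.5204, 0.3653, 0.2263])]
side phone [(0.55, [0.4116, 0.1351, 0.0009]), (0.48, [0.5173, 0.2838, 0.2493])]
side mouse [(0.57, [0.7858, 0.0919, 0.0048])]
side jar [(0.81, [0.648, 0.4095, 0.1787]), (0.37, [0.5175, 0.3079, 0.2215])]
```

```bash
python3 -c "
from station import *
print(finish_job())"
```

```text
the job is handed in; nothing more can be done
None
```

The headphones are hanging on the hook with the keeper shut above the band. The job is handed in at about 25 s on the robot's clock, and no verdict came back.

- **Hook:** I pushed it out by the lip to its stop, which I felt at about 265°, and held it there with about 10 N for roughly 0.7 s. The highest force I read on it was about 11 N. Forces were only read at the end of each move, so a brief higher peak in between would not show.
- **Headphones:** I took the middle-sized pair, gripping the band 35 mm from its middle, and pressed it down next to the lip. The force on the hook was about 7–8 N, fell to none as the keeper snapped, then rose to about 10 N on the arm. I then let go and backed away.
- **Last checks:**
  - The crown is at z ≈ 0.222–0.227 m (0.225 m expected).
  - The keeper is at z ≈ 0.266 m and shows bright over the dark band, so it is shut.
  - The lip has not moved since the stop.
  - The mug, phone, mouse and jar read within a few mm of where they began (the jar up to 7 mm in one view, 1 mm in the other), which is detector scatter, as nothing touched them.
  - The tool stands clear and reads no force beyond noise.
- **Off or missing:** The band lies on the lip side of the mouth, about 7 mm from the saddle's middle. The side camera gave no usable keeper reading. I had used up the picture views, so the last checks are by numbers only.

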